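Fit the stop pin in the mug-handling jig by feel

ROBOT

A 6-joint arm with a two-finger parallel gripper is mounted at the origin on the work surface. World frame = base frame: x ahead of the robot, y to its left, z up, the work surface at z = 0. Lengths are in m, angles in rad, forces in N, time in s.
With the tool pointing down it reaches from about 0.275 to 1 m from the base axis. Payload 8.4 kg.
Tool frame: the origin (TCP) lies on the centre line of the jaws, within the pads' length; the fingertips stand 17 mm ahead of it and the grasp point (between the pads) lies 2 mm behind it (bot.tcp_to_tips is the y of the fingertips in the tool frame, in m); y points along the fingers, z is the direction in which the jaws open and shut, and the axes are right-handed (so a half turn about y gives the same grasp; the last joint's range is limited). The gripper opens to 85 mm and grips with 20 to 120 N. Pads are 22 mm wide; open, the fingers measure 114 mm over their backs; the gripper's body (76 mm by 85 mm) begins 54 mm behind the grasp point. The pads swing forward as they close: fully open they stand 13 mm farther back than shut.
Start: joints at [1.322, 0.353, 1.633, -0, 1.155, -0.002], TCP at [0.153, 0.606, 0.248] pointing down, gripper open.
Joint ranges: [-2.63, 2.63], [-0.92, 2.1], [0.06, 2.66], [-1.3, 4.44], [0, 2.69], [-3.02, 3.02]. Speed limits (rad/s): [2.22, 2.22, 2.79, 3.14, 3.14, 3.14].

INTERFACE

Orientations are given as a unit quaternion [x, y, z, w].
In Python, from workcell import bot, hand, kinematics, get_obs, vision, hand_in gives the robot as it stands. The module is installed in compiled form; this text tells all that it offers. Calls block until the motion is done:
- bot.reach(position, orientation): joint-space move of the TCP to a pose.
- bot.servo_line(position, ori=None, velocity=0.15): straight line of the TCP; ori=None keeps the orientation; velocity is the mean speed in m/s.
- bot.goto_joints(angles): joint-space move.
- hand.move_gripper(opening, strength=None): finger opening in m; strength is the grip in N (None keeps the last); returns when the fingers have stopped.
- bot.dwell(seconds).
- kinematics.solve_ik(position, orientation): joint angles nearest the present ones, or None.
- get_obs(): the state.
- vision.read_camera(name): name is "scene" or "side" or "wrist"; returns a dict with "frame" (384x512x3 uint8, red, green, blue), "intrinsics" (3x3 intrinsics, pixels), "view" (4x4, takes a point from world to camera coordinates). Camera axes: x right, y down, z forward; pixel columns grow to the right and rows downward; lengths in m; the calibration is good to about 2 mm. A picture is of the moment at which its call begins. There is no depth.
A pose or a line that the arm cannot do raises bot.IKError and nothing moves.
- hand_in(): hands the job in, once; it reports no verdict.
The state is a dict: "time_s": time; "joint_pos": joint angles; "joint_vel": joint speeds; "joint_efforts": joint torques, N m; "position": TCP position; "orientation": TCP orientation; "wrist_force": force on the tool from outside, world axes, zero at the start; "ft_torque": the same for the moment, N m; "gripper_width": finger opening in m.
Only numpy, scipy, OpenCV 4.12 (cv2) and the standard library are available. Lean on these libraries where they do the work, as an engineer would, in place of code of your own. Each camera call takes 0.05 s, during which the arm holds its last target.

TASK

Take the orange-handled stop pin out of its wooden stand, set its tip lightly on the dark sprung plate near one end of the jig's window, and slide it along the middle line with light pressure until it drops into the unmarked hole. Seat the pin fully, upright with its brass collar flush on the plate, and let go. Never press or shove hard on the jig with the pin, and leave the mugs and the brush where they are.

Things in the scene. Friction and masses are not known exactly. Their poses are not given: they have to be found in the camera images.
- pin_center (a point): Centre of the loose stop pin, half-way up: on its axis, 42 mm above its tip; z runs up the pin. Pin 0.12 kg, 84 mm long. Its orange square handle, 20 x 20 mm, reaches from 29 to 84 mm above the tip, its flats square to this frame's x and y. Grip two opposite flats about 60 mm above the tip, so that the fingers stay clear of collar and jig.
- pin_tip (a point): The flat lower end of the pin, on its axis; axes as pin_center. The round steel shank is 12 mm in diameter and 24 mm long, its lowest 6 mm tapering to a flat end 6 mm in diameter. Above it, 24 to 29 mm from the tip, is a brass collar 32 mm in diameter.
- pin: The same pin as a body; origin at the tip, z up along the pin.
- stand: Fixed wooden block 70 x 70 x 40 mm, origin at the centre of its underside. The pin stands upright in the 14 mm hole at its middle, collar on the block's top, 24 mm of shank inside; lift it straight up, tip at least 10 mm above the block.
- jig: Fixed green jig with aluminium rim, 220 mm long (its x axis) x 96 mm wide (y) x 60 mm high, origin at the centre of its underside, z up. Its top has a window 100 mm (x) by 50 mm (y), centred on the origin; the rim round it is the highest part, 4 mm above the dark steel plate in the window. The plate's top is 56 mm above the underside.
- window (a point): Centre of the window, at the plate's top; axes as the jig. The plate's one unmarked blind hole, 13.5 mm in diameter, 29 mm deep, is on the middle line (y = 0), anywhere within 20 mm of this point in x, differently each time. Dark glaze drips look much like it. Seated, the pin's collar lies on the plate's top, its tip 24 mm below this height.
- start_a (a point): Point on the plate's top on the middle line, 36 mm from the window's centre towards jig +x: here, or at start_b, set the tip down for half a second, then slide to the other end. The plate does not move sideways; it gives downwards on springs: from about 1.6 N, then 0.6 N per mm, to a hard stop at 12 mm (9 N).
- start_b (a point): The same at the other end, 36 mm towards jig -x. Press the plate in 3 to 6 mm while sliding: when the hole comes under the tip, the plate springs back up round the pin and the upward force on the pin vanishes. More than 20 N between pin and jig, in any direction, spoils the jig.
- mug_clay: Terracotta-coloured mug, 80 mm in diameter, 95 mm tall, handle to its +y; origin at the centre of its underside. Leave alone.
- mug_blue: Blue mug of the same size and frame. Leave alone.
- brush: Wooden brush 180 mm long lying on the bench along its x axis. Leave alone.
Not all that is in view belongs to the job. Of the things that look like the pin, the smallest one is meant.

How it is judged:
By the outcome, as a careful person would: the job done as asked, in the order asked, and still so for the second after the job is handed in, with the robot touching nothing.
It also fails if it takes over 54 s, if anything falls off the work surface, if the arm or the gripper's body presses on something with over 40 N, if the wrist force passes 120 N, or if a joint passes its speed limit or range.

## Working session

There is one attempt and no reset: what is moved stays moved. The work goes in short steps, each a Python script; the robot and the scene stay as the last script left them, time stands still between calls to the robot, and variables do not carry over. Pictures are saved under pics/ and viewed, and the job is handed in when it is done.

```bash
mkdir -p pics; ls
cat > h.py <<'E'
import numpy as np, cv2
from workcell import bot, hand, kinematics, get_obs, vision, hand_in
def proj(c,p):
    q=c['view']@np.append(p,1); u=c['intrinsics']@q[:3]; return u[:2]/u[2]
def ray(c,uv,z):
    R=c['view'][:3,:3];t=c['view'][:3,3];o=-R.T@t
    d=R.T@np.linalg.inv(c['intrinsics'])@np.array([uv[0],uv[1],1.]); return o+d*(z-o[2])/d[2]
def save(c,n,crop=None,s=1):
    f=c['frame'][:,:,::-1]
    if crop: a,b,e,g=crop; f=f[b:g,a:e]
    cv2.imwrite('pics/'+n,cv2.resize(f,None,fx=s,fy=s,interpolation=cv2.INTER_CUBIC))
E
python3 - <<'E'
from h import *
import pickle
d={}
for n in('scene','side','wrist'):
    c=vision.read_camera(n); d[n]=c; save(c,n+'0.png',s=1.5); print(n,(-c['view'][:3,:3].T@c['view'][:3,3]).round(3), c['intrinsics'][0,0])
pickle.dump(d,open('cams0.pkl','wb'))
o=get_obs();print(o['time_s'],o['orientation'],o['gripper_width'],bot.tcp_to_tips)
E
```

```text
pics
scene [1.01  0.693 0.652] 417.9509666623656
side [0.299 0.847 1.127] 478.5133448004118
wrist [0.075 0.625 0.372] 327.2279236054702
0.15 [ 0.70211098 -0.08708961  0.08699439 -0.70134696] 0.08536595023714992 0.017
```

View pics/scene0.png

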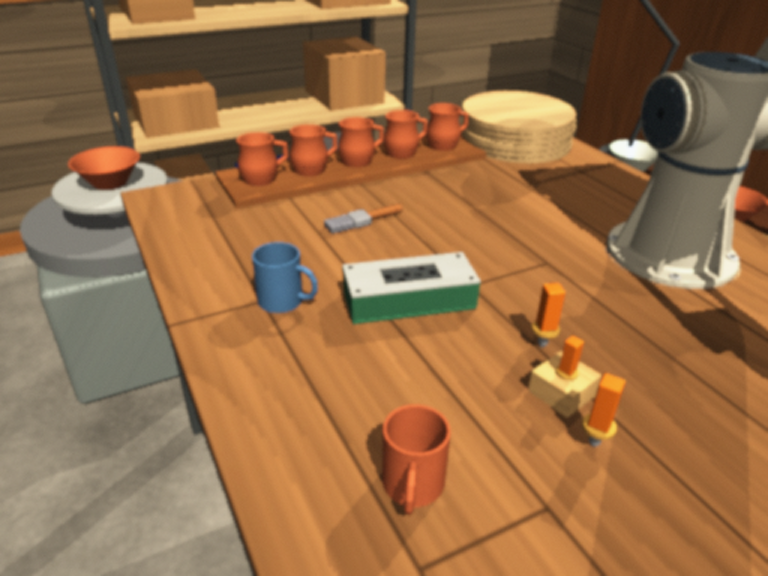

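View pics/side0.png

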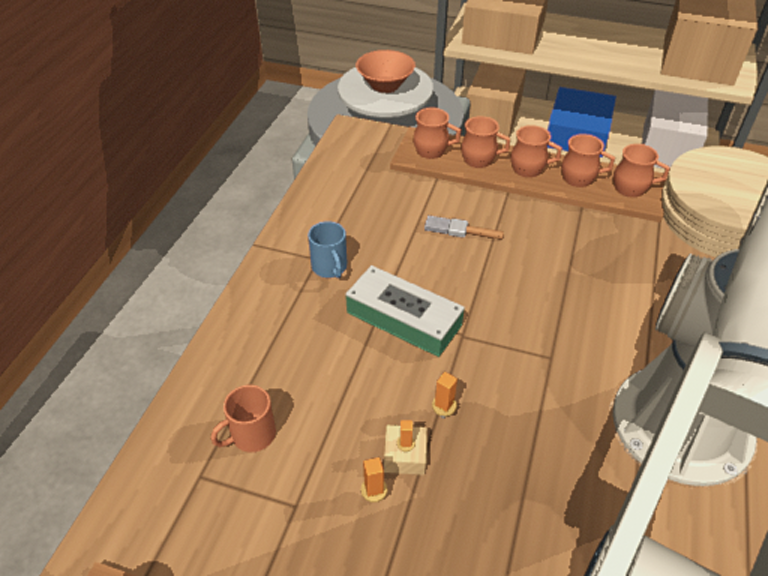

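View pics/wrist0.png

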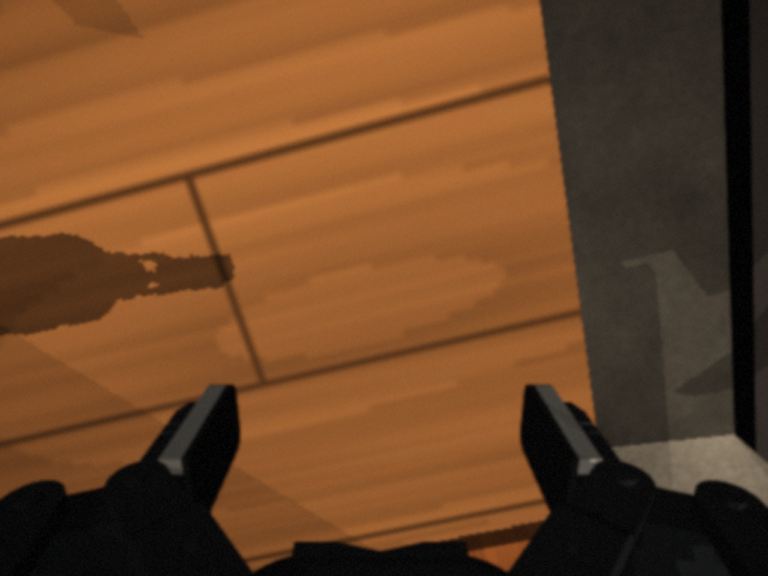

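Both views show the small pin in the wooden block (side ~(406,440)/1.5, scene ~(572,360)/1.5) between two larger, loose look-alikes. The green jig stands beyond it, near side (405,310)/1.5. I'll enlarge these areas next.

Run:
```python
from h import *
import pickle
d=pickle.load(open('cams0.pkl','rb'))
save(d['side'],'s_jig.png',(225,170,315,240),8)
save(d['side'],'s_pin.png',(235,240,315,340),6)
save(d['scene'],'c_jig.png',(222,162,325,217),7)
save(d['scene'],'c_pin.png',(345,185,420,300),5)
```

```text
(no output)
```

View pics/s_jig.png

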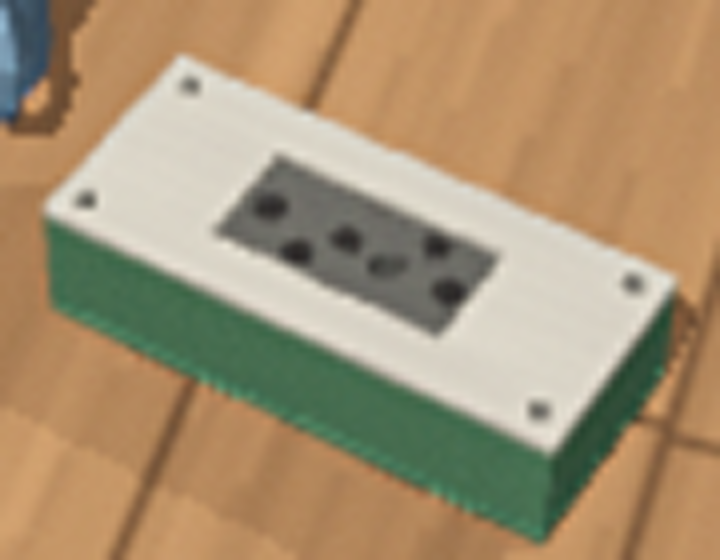

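View pics/s_pin.png

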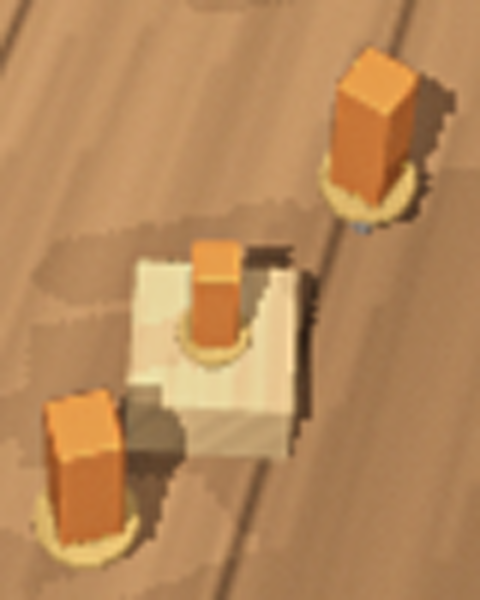

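View pics/c_jig.png

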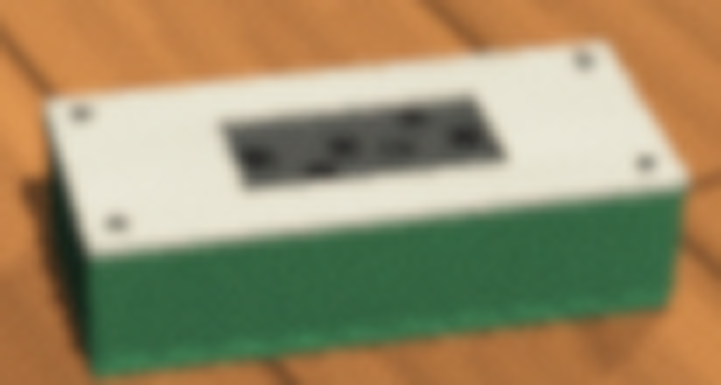

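View pics/c_pin.png

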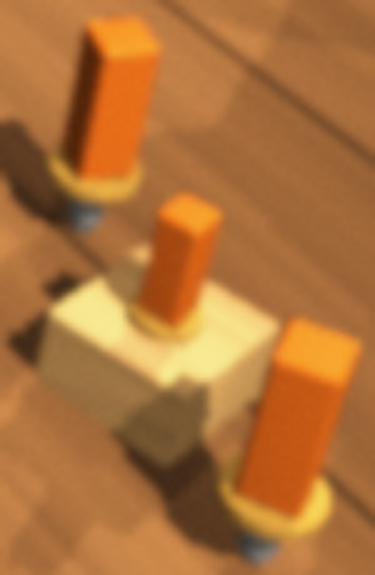

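```bash
cat > m.py <<'E'
from h import *
import pickle
d=pickle.load(open('cams0.pkl','rb'))
def w(cam,pts,s,ox,oy,z): return np.array([ray(d[cam],((x+.5)/s-.5+ox,(y+.5)/s-.5+oy),z) for x,y in pts])
def rect(P,n):
    e=[np.linalg.norm(P[i]-P[(i+1)%4])*1000 for i in range(4)]
    a=[np.degrees(np.arctan2(*(P[(i+1)%4]-P[i])[[1,0]])) for i in range(4)]
    print(n,P.mean(0).round(4),np.round(e,1),np.round(a,1))
rect(w('side',[(182,55),(45,212),(550,455),(675,280)],8,225,170,.06),'jig side')
rect(w('scene',[(608,40),(46,98),(93,255),(688,183)],7,222,162,.06),'jig scene')
rect(w('side',[(275,153),(214,230),(438,338),(497,257)],8,225,170,.058),'win side')
rect(w('scene',[(470,97),(221,123),(246,187),(505,159)],7,222,162,.058),'win scene')
rect(w('side',[(137,261),(300,268),(294,412),(129,405)],6,235,240,.04),'stand side')
rect(w('scene',[(139,245),(280,325),(180,390),(47,312)],5,345,185,.04),'stand scene')
rect(w('side',[(193,241),(242,243),(239,283),(192,280)],6,235,240,.1),'pintop side')
rect(w('scene',[(181,193),(223,213),(207,235),(158,211)],5,345,185,.1),'pintop scene')
print('pin collar side',w('side',[(213,340)],6,235,240,.045),'holes',w('side',[(270,206),(347,240),(388,265),(450,292)],8,225,170,.056))
print('screws side',w('side',[(190,85),(86,199),(540,410),(633,283)],8,225,170,.06).mean(0))
print('screws scene',w('scene',[(80,113),(116,222),(645,162),(584,61)],7,222,162,.06).mean(0))
E
python3 m.py
```

```text
jig side [ 0.5545 -0.0832  0.06  ] [ 98.1 219.3  97.9 219.5] [  76.5  165.2 -103.6  -14.9]
jig scene [ 0.5551 -0.0827  0.06  ] [220.8 102.6 218.4 100. ] [ -14.6   75.3  166.1 -106.1]
win side [ 0.5561 -0.0857  0.058 ] [46.3 98.7 46.4 98.9] [  77.6  164.7 -102.6  -15.2]
win scene [ 0.5543 -0.0855  0.058 ] [96.1 42.9 97.  43.1] [ -14.7   75.5  165.2 -103.3]
stand side [0.4612 0.2166 0.04  ] [71.7 70.9 69.8 71. ] [-165.1  103.3   15.1  -75.1]
stand scene [0.4633 0.2159 0.04  ] [71.6 66.8 66.  67.9] [ 106.5   10.2  -72.2 -165. ]
pintop side [0.4616 0.2178 0.1   ] [20.5 19.4 19.5 18.9] [-164.9  102.5   13.6  -74.4]
pintop scene [0.4629 0.2187 0.1   ] [19.3 17.6 22.4 17.5] [ 111.2   27.1  -69.1 -163.1]
pin collar side [[0.46062259 0.2220613  0.045     ]] holes [[ 0.59286107 -0.09601945  0.056     ]
 [ 0.55992635 -0.08822319  0.056     ]
 [ 0.54163391 -0.08078826  0.056     ]
 [ 0.51583527 -0.07486985  0.056     ]]
screws side [ 0.55511012 -0.08550649  0.06      ]
screws scene [ 0.55519541 -0.08495403  0.06      ]
```

```bash
cat >> m.py <<'E'
print('----')
print(w('side',[(88,540),(370,193)],6,235,240,.036))
print(w('scene',[(275,502),(97,178)],5,345,185,.036))
for h in(.11,.126,.14): print(h,w('side',[(85,420),(377,80)],6,235,240,h)[:,:2].round(3).tolist(),w('scene',[(318,350),(122,36)],5,345,185,h)[:,:2].round(3).tolist())
from scipy.spatial.transform import Rotation as R
o=get_obs(); print(R.from_quat(o['orientation']).as_matrix().round(3))
c=d['wrist']; V=c['view']; print('cam axes in world',V[:3,:3].round(3))
for a in (15,105,195,285):
    z=np.array([np.cos(np.radians(a)),np.sin(np.radians(a)),0]);y=np.array([0,0,-1.]);x=np.cross(y,z)
    q=R.from_matrix(np.c_[x,y,z]).as_quat()
    s=kinematics.solve_ik([.462,.218,.2],q); print(a,None if s is None else np.round(s,2))
    z=np.array([np.cos(np.radians(a-30)),np.sin(np.radians(a-30)),0]);x=np.cross(y,z)
    s=kinematics.solve_ik([.555,-.085,.2],R.from_matrix(np.c_[x,y,z]).as_quat()); print(' jig',None if s is None else np.round(s,2))
E
python3 m.py | sed -n '/----/,$p'
```

```text
----
[[0.48415475 0.32218536 0.036     ]
 [0.41616587 0.12300106 0.036     ]]
[[0.49070481 0.31708053 0.036     ]
 [0.42287164 0.12371067 0.036     ]]
0.11 [[0.489, 0.31], [0.42, 0.115]] [[0.485, 0.311], [0.416, 0.114]]
0.126 [[0.486, 0.318], [0.418, 0.126]] [[0.5, 0.322], [0.434, 0.131]]
0.14 [[0.483, 0.325], [0.416, 0.136]] [[0.514, 0.332], [0.449, 0.146]]
[[ 0.97  -0.     0.244]
 [-0.244 -0.001  0.97 ]
 [-0.    -1.    -0.001]]
cam axes in world [[ 0.244  0.97  -0.   ]
 [ 0.921 -0.231  0.312]
 [ 0.303 -0.076 -0.95 ]]
15 [ 0.44  0.23  1.92 -0.    0.99  0.18]
 jig [-0.15  0.31  1.82 -0.    1.02  0.11]
105 [ 0.44  0.23  1.92 -0.    0.99 -1.39]
 jig [-0.15  0.31  1.82 -0.    1.02 -1.46]
195 [ 0.44  0.23  1.92 -0.    0.99 -2.97]
 jig None
285 [ 0.44  0.23  1.92 -0.    0.99  1.75]
 jig [-0.15  0.31  1.82 -0.    1.02  1.68]
```

```bash
cat >> h.py <<'E'
from scipy.spatial.transform import Rotation as Ro
def Q(deg):
    a=np.radians(deg);z=np.array([np.cos(a),np.sin(a),0]);y=np.array([0,0,-1.]);x=np.cross(y,z)
    return Ro.from_matrix(np.c_[x,y,z]).as_quat()
def st():
    o=get_obs();print(round(o['time_s'],2),np.round(o['position'],4),'F',np.round(o['wrist_force'],2),'T',np.round(o['ft_torque'],2),'w',round(o['gripper_width'],4));return o
E
python3 - <<'E'
from h import *
hand.move_gripper(.05,60)
bot.reach([.462,.218,.2],Q(15)); st()
import pickle
c=vision.read_camera('wrist'); pickle.dump(c,open('w1.pkl','wb')); save(c,'w1.png',s=1.5)
E
```

```text
2.4 [0.462  0.2188 0.2001] F [-0.12  0.3  -0.15] T [-0.01 -0.02 -0.06] w 0.0502
```

View pics/w1.png

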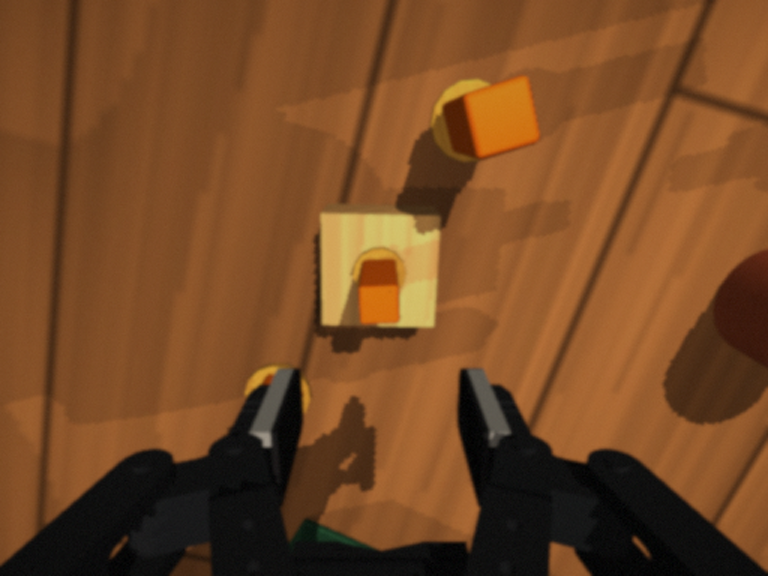

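The wrist view shows the stand squared up with the jaws and the pin's top at about (359-400, 286-324). I'll crop it to measure.

Run:
```python
from h import *
import pickle
c=pickle.load(open('w1.pkl','rb')); save(c,'w1c.png',(200,125,310,230),7)
```

```text
(no output)
```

View pics/w1c.png

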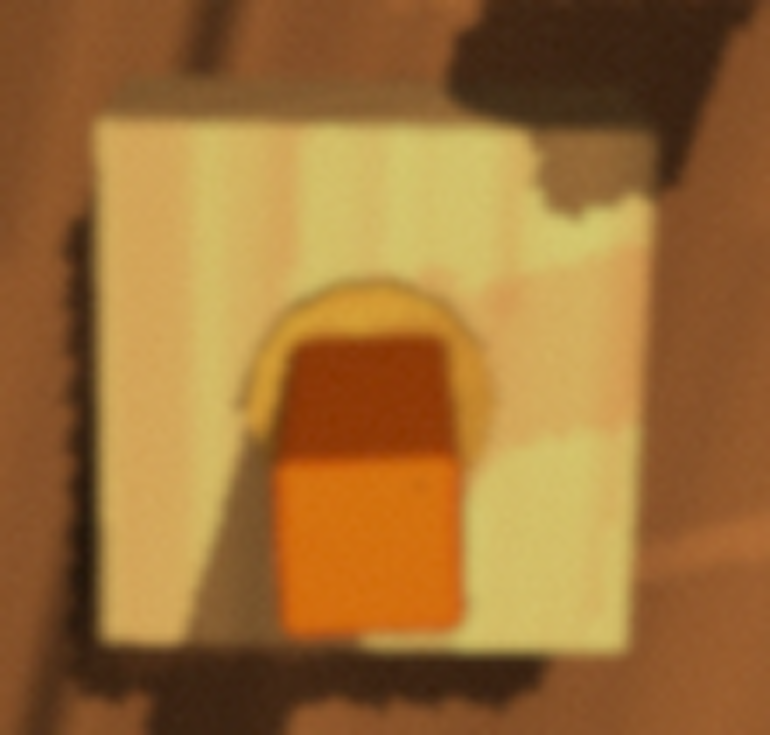

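```bash
cat > m2.py <<'E'
from h import *
import pickle
d={'w':pickle.load(open('w1.pkl','rb'))}
def w(cam,pts,s,ox,oy,z): return np.array([ray(d[cam],((x+.5)/s-.5+ox,(y+.5)/s-.5+oy),z) for x,y in pts])
def rect(P,n):
    e=[np.linalg.norm(P[i]-P[(i+1)%4])*1000 for i in range(4)]
    a=[np.degrees(np.arctan2(*(P[(i+1)%4]-P[i])[[1,0]])) for i in range(4)]
    print(n,P.mean(0).round(4),np.round(e,1),np.round(a,1))
rect(w('w',[(272,460),(463,460),(462,633),(286,636)],7,200,125,.1),'pintop')
rect(w('w',[(93,120),(657,128),(631,655),(99,643)],7,200,125,.04),'stand')
# image of pad tips
o=get_obs();print(proj(d['w'],o['position'])*1.5)
E
python3 m2.py
```

```text
pintop [0.4623 0.2184 0.1   ] [19.6 19.1 18.5 19.4] [  15.1  -74.5 -163.8  108.7]
stand [0.4623 0.2178 0.04  ] [70.  70.5 71.1 69.8] [  14.3  -75.5 -166.3  103.6]
[377.63899813 418.50195498]
```

Run:
```python
from h import *
bot.servo_line([.4623,.218,.1],Q(14.6),velocity=.15); st()
bot.servo_line([.4623,.218,.0745],Q(14.6),velocity=.08); st()
hand.move_gripper(.0,60); st(); bot.dwell(.2); st()
bot.servo_line([.4623,.218,.12],velocity=.08); st()
bot.servo_line([.4623,.218,.17],velocity=.15); bot.dwell(.2); st()
import pickle
c=vision.read_camera('side'); save(c,'s2.png',(200,130,340,330),3.5)
c=vision.read_camera('wrist'); save(c,'w2.png',s=1.5)
```

```text
3.27 [0.4627 0.2184 0.1005] F [-0.33  0.87  0.05] T [-0.03 -0.02  0.  ] w 0.0499
3.73 [0.4622 0.218  0.0745] F [-0.11 -0.79  1.19] T [-0.    0.02 -0.  ] w 0.0503
4.11 [0.4628 0.2182 0.0751] F [-1.01 -0.18  5.41] T [-0.08  0.09 -0.01] w 0.0193
4.31 [0.4627 0.2182 0.075 ] F [-0.78 -0.59  5.99] T [-0.1   0.12 -0.04] w 0.0192
5.03 [0.4621 0.2179 0.1199] F [ 0.63  1.   -0.71] T [-0.03 -0.01 -0.03] w 0.0193
5.71 [0.4616 0.2177 0.1688] F [ 0.25  0.25 -2.02] T [-0.02 -0.01  0.  ] w 0.0188
```

View pics/s2.png

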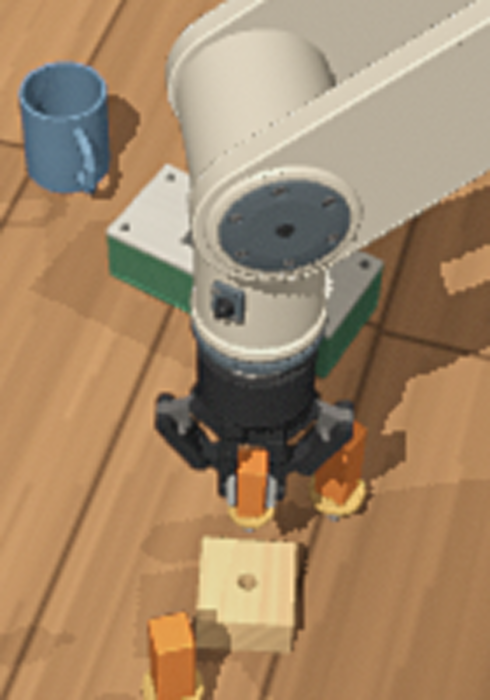

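View pics/w2.png

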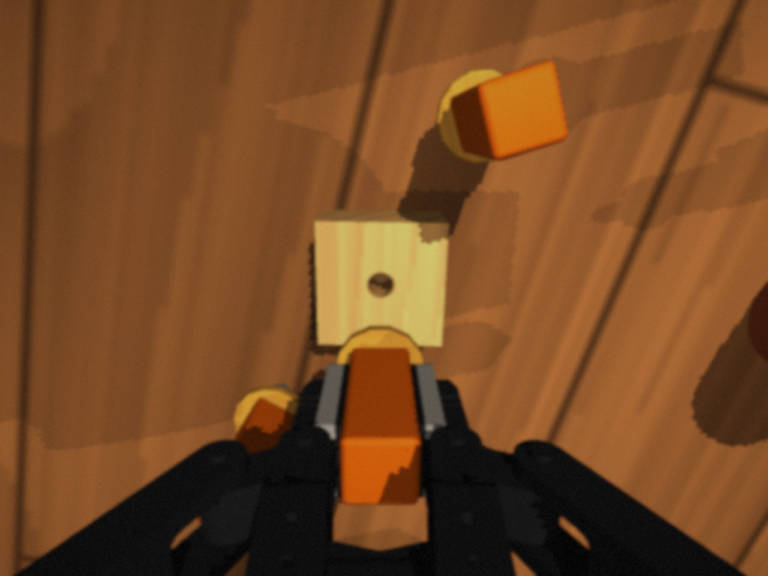

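The pin is held upright and the stand's hole is empty. Next I'll look at the jig with the wrist camera.

Run:
```python
from h import *
import pickle
q=Q(-15); t=Ro.from_quat(q).as_matrix()[:,0]
p=np.array([.555,-.084,.20])-t*.045
bot.reach(p,q); bot.dwell(.3); st()
c=vision.read_camera('wrist'); pickle.dump(c,open('w3.pkl','wb')); save(c,'w3.png',s=1.5)
```

```text
7.19 [ 0.5665 -0.0396  0.2   ] F [ 0.88 -0.19 -0.64] T [ 0.01  0.02 -0.01] w 0.0199
```

View pics/w3.png

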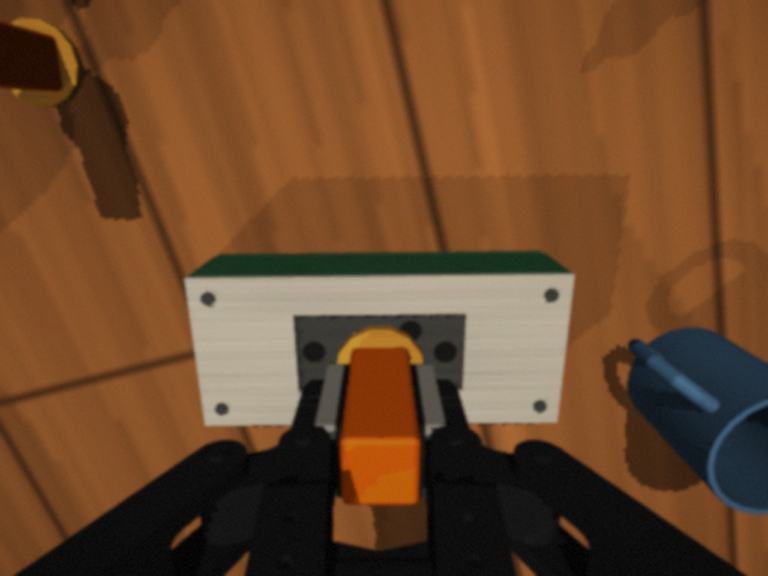

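Run:
```python
from h import *
import pickle
c=pickle.load(open('w3.pkl','rb')); V=c['view']; print(-V[:3,:3].T@V[:3,3], V[:3,:3].round(2))
save(c,'w3c.png',(115,160,395,300),2.8)
save(c,'w3d.png',(185,200,320,290),5.9)
```

```text
[0.58789359 0.03751483 0.32397831] [[ 0.97 -0.26 -0.  ]
 [-0.24 -0.92  0.31]
 [-0.08 -0.3  -0.95]]
```

View pics/w3c.png

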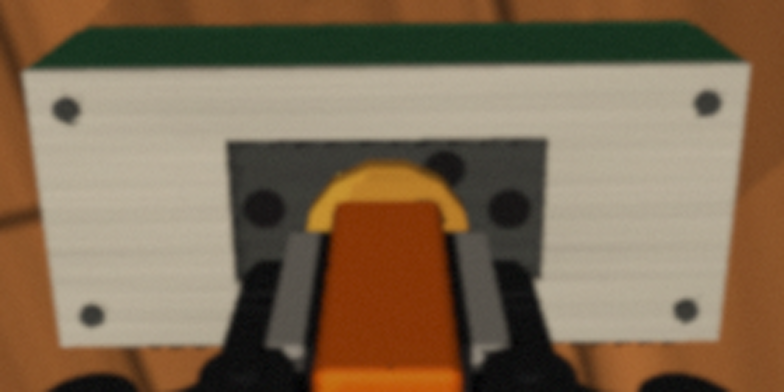

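View pics/w3d.png

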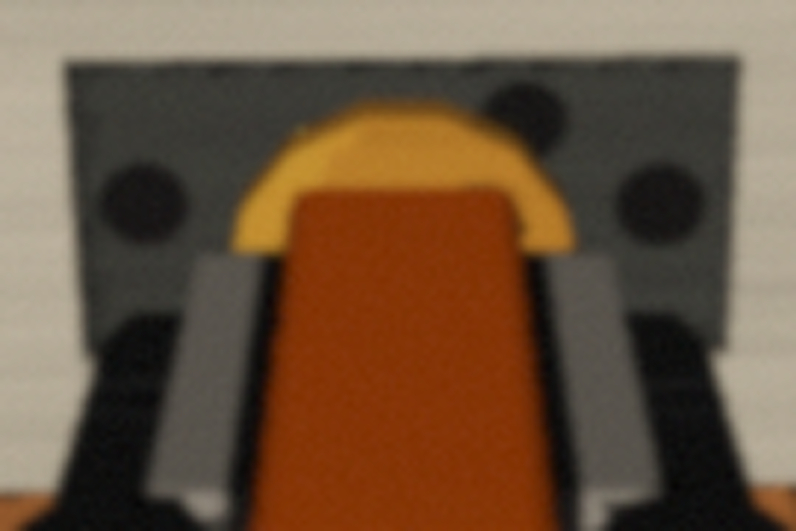

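```bash
cat > m3.py <<'E'
from h import *
import pickle
d={'w':pickle.load(open('w3.pkl','rb'))}
def w(cam,pts,s,ox,oy,z): return np.array([ray(d[cam],((x+.5)/s-.5+ox,(y+.5)/s-.5+oy),z) for x,y in pts])
def rect(P,n):
    e=[np.linalg.norm(P[i]-P[(i+1)%4])*1000 for i in range(4)]
    a=[np.degrees(np.arctan2(*(P[(i+1)%4]-P[i])[[1,0]])) for i in range(4)]
    print(n,P.mean(0).round(4),np.round(e,1),np.round(a,1))
rect(w('w',[(22,70),(750,63),(719,341),(60,347)],2.8,115,160,.06),'jig')
rect(w('w',[(66,110),(708,103),(685,310),(92,316)],2.8,115,160,.06),'screws')
rect(w('w',[(68,62),(740,58),(722,350),(92,355)],5.9,185,200,.06),'win(part)')
P=w('w',[(144,204),(660,204),(526,120)],5.9,185,200,.056)
C=np.array([.555,-.0845,.056]);a=np.radians(-14.8);X=np.array([np.cos(a),np.sin(a),0]);Y=np.array([-X[1],X[0],0])
for p in P: print(p.round(4),(p-C)@X,(p-C)@Y)
E
python3 m3.py
```

```text
jig [ 0.5556 -0.0834  0.06  ] [218.4  96.  219.3  96.2] [ -14.3 -103.9  165.8   75.5]
screws [ 0.5554 -0.0838  0.06  ] [195.4  71.7 194.9  71.7] [ -14.2 -104.6  165.8   75.7]
win(part) [ 0.5559 -0.0831  0.06  ] [98.2 48.  97.  48.3] [ -14.5 -105.1  165.7   76.4]
[ 0.5172 -0.0737  0.056 ] -0.03927276371648693 0.0007574906050505895
[ 0.5931 -0.0939  0.056 ] 0.039251511907364534 0.0006917234652961932
[ 0.5767 -0.0752  0.056 ] 0.01860737721843793 0.014517566623150674
```

Run:
```python
from h import *
import pickle
q=Q(-14.4); t=Ro.from_quat(q).as_matrix()[:,0]
p=np.array([.5554,-.0838,.19])+t*.05
bot.servo_line(p,q,velocity=.2); bot.dwell(.2); st()
c=vision.read_camera('wrist'); pickle.dump(c,open('w4.pkl','wb')); save(c,'w4.png',s=1.5); save(c,'w4d.png',(170,80,340,205),4.7)
```

```text
8.07 [ 0.5434 -0.1312  0.1901] F [-0.13  0.5  -0.76] T [-0.07  0.01  0.02] w 0.0192
```

View pics/w4.png

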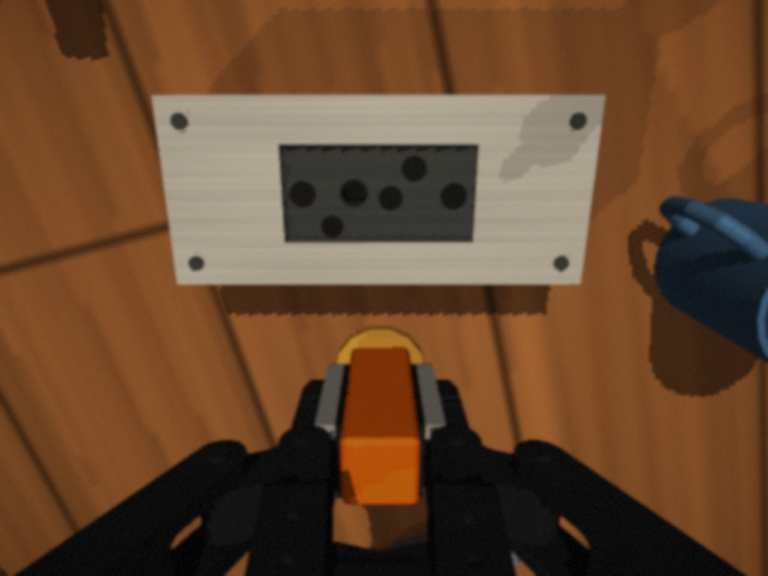

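View pics/w4d.png

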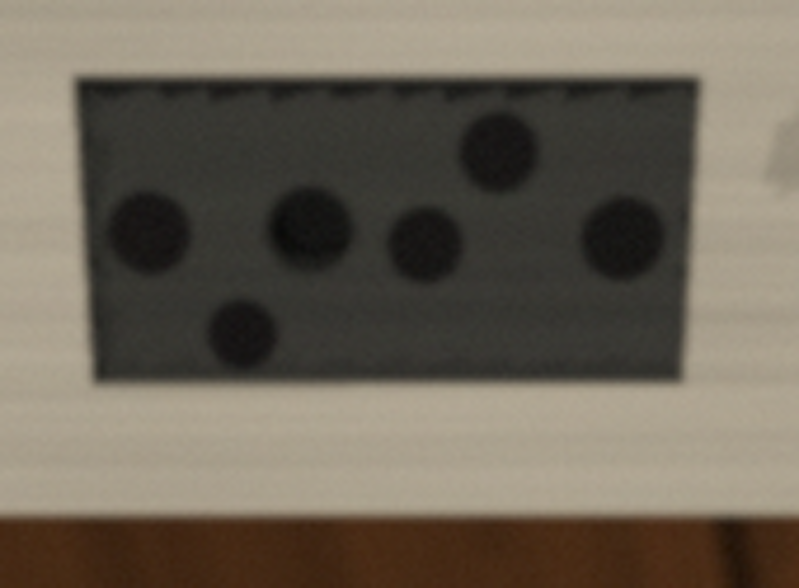

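The wrist view shows six dark spots. The one at crop (310,229) has inner shading and lies on the middle line, so it's the likely hole. The one at (425,245) is off the line.

Run:
```python
import re
s=open('m3.py').read().split("rect(w('w',[(22")[0].replace('w3','w4')
exec(s)
rect(w('w',[(77,79),(699,79),(682,380),(95,381)],4.7,170,80,.06),'win')
S=1.5
rect(w('w',[(152,95),(605,96),(581,284),(178,284)],S,0,0,.06),'jig')
rect(w('w',[(179,121),(578,121),(561,263),(197,263)],S,0,0,.06),'screws')
P=w('w',[(149,233),(310,229),(425,245),(623,239)],4.7,170,80,.056)
C=np.array([.5554,-.0838,.056]);a=np.radians(-14.4);X=np.array([np.cos(a),np.sin(a),0]);Y=np.array([-X[1],X[0],0])
for p in P: print(p.round(4),(p-C)@X,(p-C)@Y)
# held pin top: rear edge corners z = tcp+.0252
o=get_obs();print(o['position'],w('w',[(342,437),(419,437),(419,503),(342,503)],S,0,0,o['position'][2]+.0255).mean(0))
```

```text
win [ 0.5555 -0.0838  0.06  ] [98.5 48.5 98.8 48.7] [ -14.3 -104.1  165.8   75.6]
jig [ 0.5556 -0.0843  0.06  ] [218.3  94.9 218.5  95.3] [ -14.4 -104.   165.7   75.9]
screws [ 0.5555 -0.0842  0.06  ] [195.2  71.7 194.6  71.7] [ -14.3 -104.3  165.7   76.1]
[ 0.517  -0.0743  0.056 ] -0.039591889890805046 -0.00031677299036333826
[ 0.543  -0.0802  0.056 ] -0.01287901796414401 0.0003892246706550212
[ 0.5609 -0.0875  0.056 ] 0.006200472312404428 -0.00219993503552011
[ 0.593  -0.0946  0.056 ] 0.03906629308907083 -0.001150365520472061
[ 0.54330506 -0.13127714  0.19011444] [ 0.54482963 -0.12915104  0.21561444]
```

Run:
```python
from h import *
import pickle
c=pickle.load(open('w4.pkl','rb')); o=get_obs(); Rm=Ro.from_quat(o['orientation']).as_matrix(); p=o['position']
def pt(x,z,h): return proj(c,p+Rm@np.array([x,0,z])+[0,0,h])
tip=-.0588
for x,z in((-.01,-.01),(-.01,.01),(.01,.01),(.01,-.01)): print('top',(pt(x,z,tip+.084)*1.5+.25).round(1),' bot',(pt(x,z,tip+.029)*1.5+.25).round(1))
print('collar far', (pt(-.016,0,tip+.029)*1.5).round(1),'tip', (pt(0,0,tip)*1.5).round(1))
save(c,'w4p.png',(205,210,305,350),4.2)
```

```text
top [334.1 443.1]  bot [348.4 346. ]
top [418.9 443.2]  bot [406.8 346. ]
top [416.8 511.9]  bot [405.8 397.6]
top [336.4 511.8]  bot [349.5 397.5]
collar far [377.3 329.5] tip [377.7 338.5]
```

View pics/w4p.png

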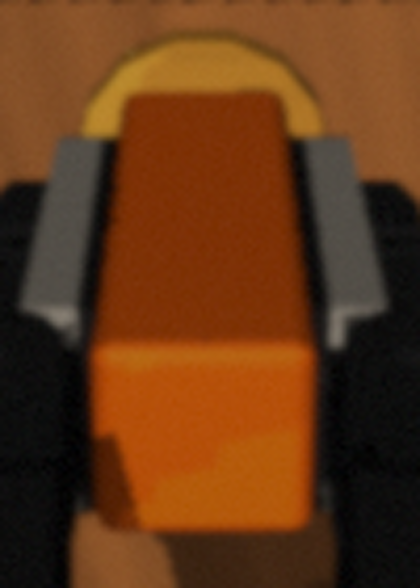

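```bash
cat >> h.py <<'E'
C=np.array([.5555,-.0840]);YAW=-14.35
_a=np.radians(YAW);X2=np.array([np.cos(_a),np.sin(_a)]);Y2=np.array([-X2[1],X2[0]])
def J(x,y,z): return np.append(C+x*X2+y*Y2,z)   # jig x,y; TCP z
E
python3 - <<'E'
from h import *
import pickle
q=Q(YAW)
bot.servo_line(J(-.036,0,.19),q,velocity=.15)
bot.servo_line(J(-.036,0,.1288),q,velocity=.1); bot.dwell(.5)
for i in range(5): st(); bot.dwell(.05)
d={n:vision.read_camera(n) for n in('side','scene')}
pickle.dump(d,open('c5.pkl','wb'))
save(d['side'],'s5.png',(205,130,345,240),5); save(d['scene'],'c5.png',(222,100,342,220),5)
p=get_obs()['position']
for n,o in(('side',(205,130)),('scene',(222,100))):
  for h in(-.0588,-.0588+.024): print(n,h,((proj(d[n],p+[0,0,h])-o+.5)*5-.5).round(1))
E
```

```text
9.93 [ 0.5207 -0.0751  0.129 ] F [-0.48 -0.5  -1.54] T [ 0.06  0.02 -0.01] w 0.0194
9.98 [ 0.5207 -0.075   0.1289] F [-0.3  -0.18 -1.33] T [-0.03 -0.03  0.01] w 0.0196
10.03 [ 0.5206 -0.0751  0.1289] F [ 0.52 -0.34 -0.94] T [ 0.03 -0.06 -0.02] w 0.0194
10.08 [ 0.5206 -0.0751  0.1288] F [-0.28  0.43 -1.47] T [-0.03  0.02  0.  ] w 0.0194
10.13 [ 0.5206 -0.0751  0.1288] F [ 0.1   0.05 -1.37] T [-0.05 -0.04 -0.06] w 0.0197
side -0.0588 [374.3 364.6]
side -0.0348 [375.8 337.3]
scene -0.0588 [325.8 385.6]
scene -0.0348 [328.5 346. ]
```

View pics/s5.png

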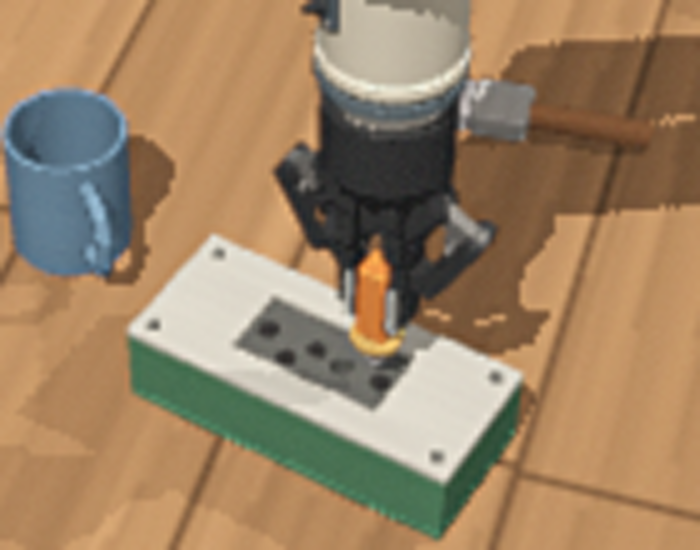

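View pics/c5.png

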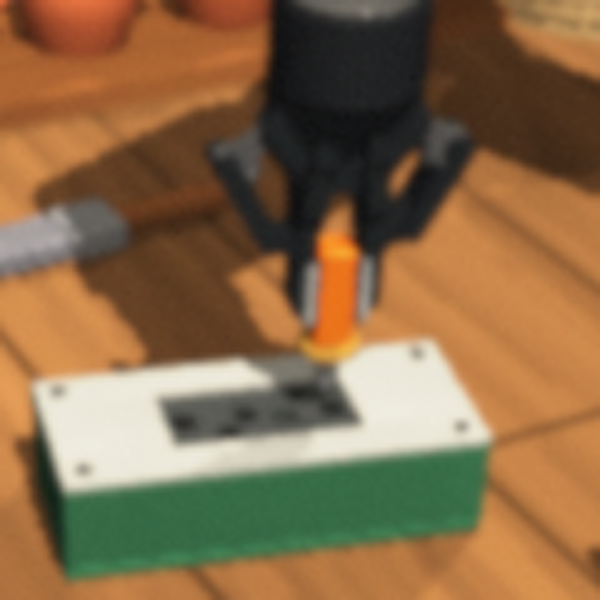

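```bash
cat >> h.py <<'E'
def F(n=6,dt=.02):
    a=[]
    for i in range(n): bot.dwell(dt); a.append(get_obs()['wrist_force'])
    return np.mean(a,0)
E
python3 - <<'E'
from h import *
q=Q(YAW)
b=F(10); print('base',b.round(2),get_obs()['time_s']); np.save('b.npy',b)
bot.servo_line(J(-.036,0,.119),q,velocity=.05)
z=.118
while z>.107:
    bot.servo_line(J(-.036,0,z),q,velocity=.04)
    f=F()-b; o=get_obs(); print(round(o['time_s'],2),round(z,4),o['position'].round(4),f.round(2))
    if f[2]>1.2: break
    z-=.001
np.save('z.npy',z)
E
```

```text
base [ 0.1  -0.18 -0.98] 10.45
11.15 0.118 [ 0.5207 -0.0751  0.1181] [-0.21  0.3  -0.16]
11.5 0.117 [ 0.5206 -0.0751  0.117 ] [-0.13  0.02 -0.05]
11.85 0.116 [ 0.5206 -0.0751  0.116 ] [-0.11  0.24  0.08]
12.2 0.115 [ 0.5207 -0.0751  0.115 ] [0.12 0.21 0.08]
12.55 0.114 [ 0.5207 -0.0751  0.1141] [-0.32  0.02  2.09]
```

Run:
```python
from h import *
q=Q(YAW); b=np.load('b.npy')
def rd(n=5):
    f=F(n)-b; o=get_obs(); d=o['position'][:2]-C
    print(round(o['time_s'],2),'xy',(d@X2*1000).round(2),(d@Y2*1000).round(2),'z',o['position'][2].round(4),'f',round(f[:2]@X2,2),round(f[:2]@Y2,2),round(f[2],2)); return f
bot.dwell(.5); rd()
z=.1105
bot.servo_line(J(-.036,0,z),q,velocity=.02); f=rd()
x=-.036
while x<-.004:
    x+=.003 if x<-.0215 else .001
    bot.servo_line(J(x,0,z),q,velocity=.03); f=rd()
    if f[2]<1.0 or np.linalg.norm(f)>10: break
```

```text
13.13 xy -35.91 0.01 z 0.114 f 0.37 0.34 2.06
13.54 xy -35.93 0.01 z 0.1105 f 0.13 0.03 4.47
13.88 xy -33.28 -0.05 z 0.1104 f -1.87 0.22 4.22
14.21 xy -29.85 -0.02 z 0.1105 f -1.52 0.16 4.18
14.54 xy -26.63 0.01 z 0.1106 f -1.67 0.13 4.17
14.88 xy -23.7 0.0 z 0.1106 f -1.26 -0.26 4.27
15.21 xy -20.74 0.01 z 0.1105 f -1.29 0.35 4.3
15.54 xy -20.07 0.01 z 0.1105 f -2.04 -0.29 3.65
15.88 xy -19.04 -0.01 z 0.1105 f -2.82 0.27 4.27
16.21 xy -16.74 0.1 z 0.1108 f 2.19 0.32 2.35
16.54 xy -16.37 0.04 z 0.1107 f 3.09 0.34 1.67
16.88 xy -15.97 0.01 z 0.1105 f 2.07 0.33 1.73
17.21 xy -15.37 -0.01 z 0.1103 f 0.73 0.52 0.6
```

```bash
cat > rd.py <<'E'
from h import *
q=Q(YAW); b=np.load('b.npy')
def rd(n=5):
    f=F(n)-b; o=get_obs(); d=o['position'][:2]-C
    print(round(o['time_s'],2),'xy',(d@X2*1000).round(2),(d@Y2*1000).round(2),'z',o['position'][2].round(4),'f',round(f[:2]@X2,2),round(f[:2]@Y2,2),round(f[2],2)); return f
E
python3 - <<'E'
from rd import *
for x in(-.0145,-.014,-.0135,-.013,-.0125):
    bot.servo_line(J(x,0,.1105),q,velocity=.03); f=rd()
    if f[:2]@X2<-1.2: break
E
```

```text
17.54 xy -14.81 -0.03 z 0.1103 f 0.06 0.47 0.11
17.88 xy -14.02 -0.01 z 0.1105 f -0.12 0.01 0.53
18.21 xy -13.51 -0.01 z 0.1105 f -0.27 -0.01 -0.13
18.54 xy -12.99 0.01 z 0.1105 f -0.16 0.17 0.0
18.88 xy -12.49 -0.01 z 0.1105 f -0.23 0.17 -0.15
```

Run:
```python
from rd import *
x,y=-.0133,0.
z=.1095
bot.servo_line(J(x,y,z),q,velocity=.03); f=rd()
while z>.0945:
    z-=.0015
    bot.servo_line(J(x,y,z),q,velocity=.03); f=rd(5)
    if f[2]>2.5 or np.hypot(*f[:2])>4: print('stop');break
print(x,y,z)
```

```text
19.21 xy -13.36 0.03 z 0.1095 f -0.02 0.17 0.3
19.54 xy -13.3 0.0 z 0.108 f -0.05 0.06 -0.08
19.88 xy -13.3 0.0 z 0.1065 f 0.02 0.08 -0.63
20.21 xy -13.31 -0.01 z 0.105 f 0.2 0.37 0.12
20.54 xy -13.31 -0.02 z 0.1035 f -0.4 -0.11 -0.22
20.88 xy -13.31 -0.02 z 0.102 f -0.06 0.26 -0.03
21.21 xy -13.31 -0.02 z 0.1005 f 0.04 0.25 -0.06
21.54 xy -13.35 -0.0 z 0.0989 f -0.32 0.48 0.14
21.88 xy -13.33 -0.02 z 0.0975 f -0.37 -0.09 0.1
22.21 xy -13.34 -0.01 z 0.096 f -0.26 -0.03 -0.06
22.54 xy -13.33 0.01 z 0.0945 f -0.04 0.05 -0.03
-0.0133 0.0 0.09449999999999999
```

Going in freely. Next I'll lower it onto the collar.

Run:
```python
from rd import *
x,y,z=-.0133,0.,.0945
while z>.0893:
    z-=.0007
    bot.servo_line(J(x,y,z),q,velocity=.03); f=rd(7)
    if f[2]>1.4 or np.hypot(*f[:2])>4: print('stop');break
```

```text
22.91 xy -13.31 0.01 z 0.0938 f -0.1 0.39 -0.13
23.27 xy -13.32 -0.01 z 0.0931 f -0.19 0.32 0.01
23.64 xy -13.3 0.01 z 0.0924 f -0.42 0.4 -0.1
24.01 xy -13.33 0.01 z 0.0917 f 0.09 0.16 0.15
24.38 xy -13.2 0.03 z 0.0911 f 0.01 0.07 0.83
24.74 xy -13.2 0.02 z 0.0904 f 0.05 -0.18 1.88
stop
```

Run:
```python
from rd import *
import pickle
hand.move_gripper(.045); st()
bot.dwell(.2)
p=get_obs()['position']
bot.servo_line([p[0],p[1],.125],q,velocity=.06); st()
bot.servo_line([p[0],p[1],.2],q,velocity=.15)
t=Ro.from_quat(q).as_matrix()[:,0]
bot.servo_line(np.array([p[0],p[1],.2])+t*.06,q,velocity=.15); bot.dwell(.2); st()
d={n:vision.read_camera(n) for n in('side','scene','wrist')}
pickle.dump(d,open('c6.pkl','wb'))
save(d['side'],'s6.png',(205,130,345,240),5); save(d['scene'],'c6.png',(222,100,342,220),5);save(d['wrist'],'w6.png',s=1.5)
```

```text
25.11 [ 0.5425 -0.0807  0.0902] F [-0.19 -0.08 -0.22] T [ 0.01 -0.06  0.03] w 0.0449
26.03 [ 0.5425 -0.0807  0.1251] F [-0.51 -0.32 -0.54] T [0.03 0.02 0.01] w 0.0448
27.43 [ 0.5279 -0.1381  0.1999] F [-0.61  0.66 -0.07] T [ 0.02 -0.04 -0.03] w 0.0446
```

View pics/s6.png

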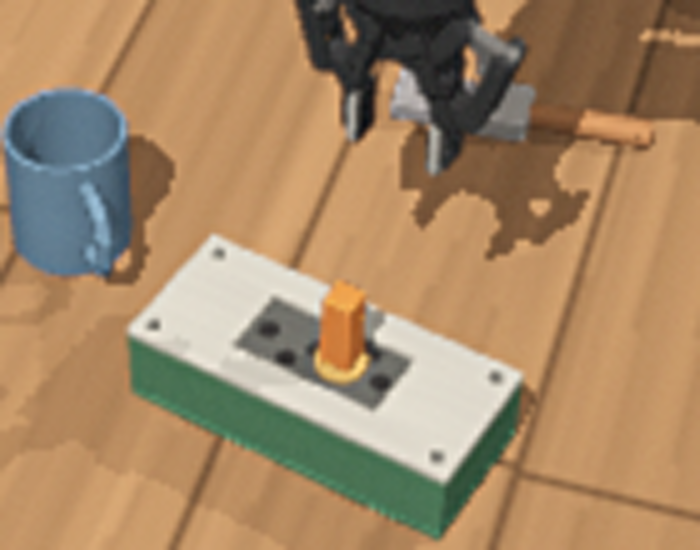

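View pics/c6.png

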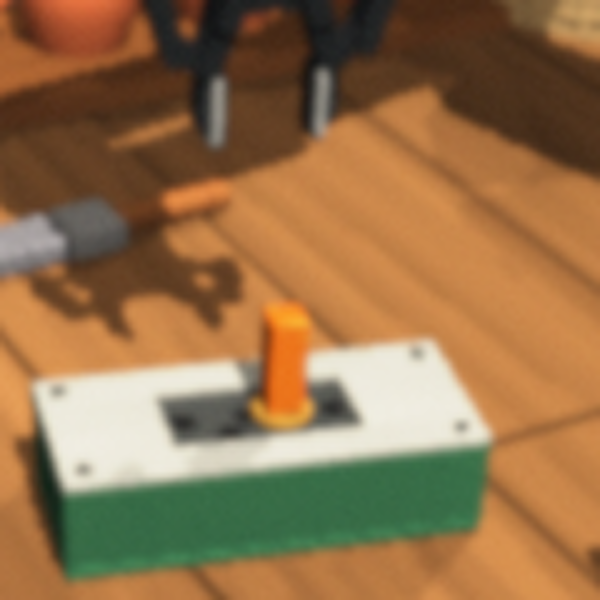

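View pics/w6.png

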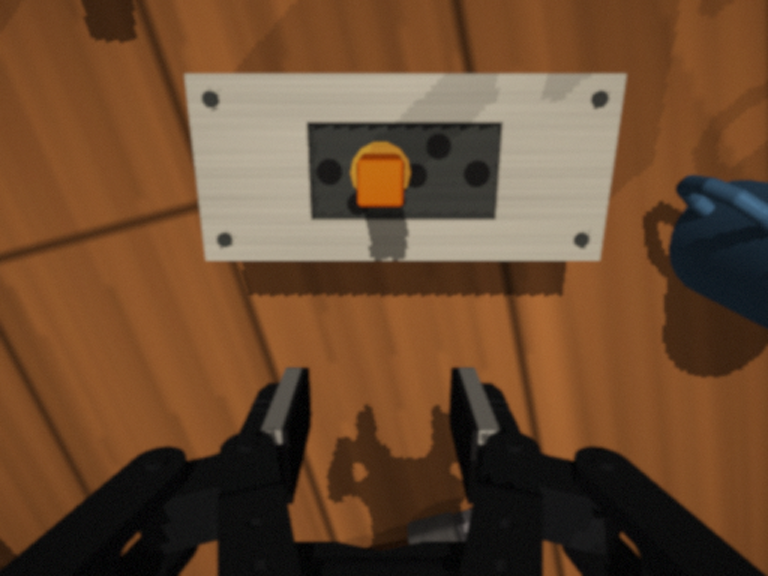

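The pin stands upright and free, with its collar on the plate over the hole's place: side (341,368), scene (283,410), wrist (381,175). I'll check its top numerically and then hand in.

Run:
```python
from h import *
import pickle
d=pickle.load(open('c6.pkl','rb'))
p=J(-.0132,0,0)
for h in(.061,.116): 
    p[2]=h; print(h,'side',((proj(d['side'],p)-[205,130]+.5)*5).round(0),'scene',((proj(d['scene'],p)-[222,100]+.5)*5).round(0),'wrist',(proj(d['wrist'],p)*1.5).round(0))
bot.dwell(.3); st(); hand_in()
```

```text
0.061 side [341. 360.] scene [283. 405.] wrist [379. 172.]
0.116 side [344. 297.] scene [288. 314.] wrist [378. 183.]
27.88 [ 0.5277 -0.1388  0.2   ] F [-0.6   0.15  0.46] T [-0.02 -0.02  0.02] w 0.045
the job is handed in; nothing more can be done
```

The pin is seated in the unmarked hole and released, and I handed the job in at about 28 s of the 54 s allowed.

- **Pick-up:** I took the smallest pin from its stand and lifted it straight up.
- **Slide:** I set the tip lightly at start_b for over half a second (about 2 N). Then I slid it along the middle line with the plate pressed in about 4 mm (4.3 N upward).
- **Hole:** The upward force vanished about 13 to 15 mm from the window's centre, towards jig -x. That matches the hole I had seen in the wrist picture.
- **Seating:** The pin went in without resistance. The collar met the plate at the expected height with about 1.9 N.
- **Forces:** Sideways force during the slide was 3 N or less in every averaged reading. No reading came near the 20 N limit.
- **Last checks:** In all three cameras the pin stands upright, collar on the plate. Its base and top are within about 1 to 2 mm of where a fully seated pin should be. The gripper is open and clear, and the blue mug and the brush look unmoved. The clay mug was outside the last pictures and I did not check it; the arm never went near it.
- **One disagreement:** While the pin was in the gripper, a wrist picture put its top about 2 mm off. The other two cameras did not show this, and neither did the contact forces.

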